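# Unlock the instrument box with the panel key

## Robot

A 7-joint arm with a two-finger parallel gripper is mounted at the origin on a cart in front of the work surface, level with it; the furniture and walls round the work are solid. World frame = base frame: x ahead of the robot, y to its left, z up, the work surface at z = 0. Lengths are in m, angles in rad, forces in N, time in s.
With the tool pointing down it reaches from about 0.425 to 0.925 m from the base axis. Payload 6.8 kg.
Tool frame: the origin (TCP) lies between the finger pads; the fingertips stand r.tcp_to_tips ahead of it and the grasp point (between the pads) lies 3 mm ahead of it (r.tcp_to_tips is the distance from the TCP to the fingertips, in m); z points along the fingers, y is the line along which they close (so a half turn about z gives the same grasp; the last joint's range is limited). The gripper opens to 85 mm and grips with 20 to 120 N. Pads are 22 mm wide; open, the fingers measure 114 mm over their backs; the gripper's body (76 mm by 85 mm) begins 54 mm behind the grasp point. The pads swing forward as they close: fully open they stand 13 mm farther back than shut.
Start: joints at [1.178, 0.477, 0.022, 1.555, -0.011, 1.109, -0.083], TCP at [0.19, -0.648, 0.253] pointing down, gripper open.
Joint ranges: [-2.96, 2.96], [-0.34, 2.1], [-1.41, 1.46], [0.24, 2.44], [-1.37, 4.51], [0.17, 1.92], [-2.96, 2.96]. Speed limits (rad/s): [2.39, 2.39, 3.14, 3.14, 3.14, 3.14, 3.14].

## Interface

Orientations are given as a rotation vector (axis times angle).
In Python, from bench import r gives the robot as it stands. The module is installed in compiled form; this text tells all that it offers.
- The arm moves only by the tool step_arm, never from a script. Its argument "moves" is a list of rows, each an object of numbers: "rx", "ry", "rz": the turn, a rotation vector about the tool's x, y, z in degrees; "dx", "dy", "dz": the shift along the tool's x, y, z in mm; "gripper": the opening, from -1 (shut) to 1 (fully open). In form: [{"rx": .., "ry": .., "rz": .., "dx": .., "dy": .., "dz": .., "gripper": ..}, ...]. A call has 1 to 20 rows; each row shifts and turns the commanded pose from where the row before left it, along the tool's axes as they then stand; what a row does not reach is not made up. A row lasts 1/8 s, in which the tool goes at most 62.5 mm and 10.7 degrees, less where a joint would pass 70% of its speed; a pose out of reach is approached as far as the arm can. A call is refused whole if a number of a shift passes 62.5 or a number of a turn 10.7, either way. A call with a gripper value outside its range is refused whole. The fingers move at their own pace and stop on an object; "grip_force" is the grip in N (left out, the last holds). Time passes only in rows, so rows that do not move let the fingers close. It gives the time, the measured TCP pose, the force, the opening and the grip force at its end, in the units of the state.
- r.get_obs(): the state, without advancing time (a new reading comes with each control period).
- r.grab_frame(name): name is "side" or "top" or "wrist"; returns the picture (480x640x3 uint8, blue, green, red); there is no depth.
- r.camera_info(name): a dict with "mtx" (3x3 intrinsics, pixels), "rvec" (rotation vector, rad) and "tvec" (3), from world to camera coordinates, as OpenCV has them. Camera axes: x right, y down, z forward; pixel columns grow to the right and rows downward; lengths in m; the calibration is good to about 2 mm. A picture is of the moment at which its call begins: read the wrist's pose just before it. camera_info takes no time and is no camera call; for the wrist camera it gives the pose at the moment of the call.
- r.hand_in(): hands the job in; it is judged then, once.
The state is a dict: "clock": time; "joints": joint angles; "qvel": joint speeds; "tau": joint torques, N m; "tcp_pos": TCP position; "orientation": TCP orientation; "contact_force": force on the tool from outside, world axes, zero at the start; "moment": the same for the moment, N m; "grip_width": finger opening in m; "gripper_force": force on a finger pad.
Only numpy, scipy, OpenCV 4.12 (cv2) and the standard library are available. Lean on these libraries where they do the work, as an engineer would, in place of code of your own. Each camera call takes 0.05 s, during which the arm holds its last target. There are 200 camera calls.

## Task

Lift the red-handled key off its hook, push it fully home in the lock of the grey steel box (feel for the angle at which it drops into the hidden slot, without forcing it) and turn it clockwise until the lid springs up. Leave the key standing in the lock, let go of it, and leave the mug, the solder reel and the tape roll where they are.

Things in the scene. Friction and masses are not known exactly. Their poses are not given: they have to be found in the camera images.
- key: The key, 149 mm long, about 80 g; origin in the middle of its flat red loop handle, z along the key from bit to handle (up as it hangs and as it stands in the lock). Loop 48 mm wide (y), 54 tall (z), 12 thick (x), its outer sides (y = +-24 mm) flat and parallel; window 28 wide, 34 tall. It hangs with the window's upper bar on the hook, its tip about 35 mm above the bench.
- key_tip (a point): End of the key's bit, 122 mm below the key's origin on its z axis; axes as the key's. Below the loop is a round steel shank, 16 mm across, then the flat bit, 26 mm long, 16 mm wide (y), 5.2 mm thick (x), its end blunt. It fits the lock either way round (half a turn about z).
- hook_stand: Fixed stand with one steel hook; origin on the bench beneath where the key hangs. The 8 mm thick hook runs from a post (x = +50 mm, 192 mm tall) towards -x; its level part (x = +10 to -10 mm) has its top 174 mm above the bench. The key hangs with its x axis along the hook.
- hook_tip (a point): Centre of the upturned end of the hook, 22 mm to -x of the stand's origin, 180 mm above the bench (the round end reaches 184 mm). To come off, the key must rise 11 to 25 mm (18 is best), then move at least 45 mm along the stand's -x.
- lock_box: Fixed grey steel box, 190 (x) x 170 (y) x 85 mm high; origin under its centre, z up. The front part of its top (x = -95 to -25 mm) is a fixed panel with the lock; the lid covers the rest.
- lock_mouth (a point): Centre of the keyhole's mouth, the top of a brass guide cone 25 mm wide on the lock's 40 mm square steel block, 104 mm above the bench, at x = -60, y = 0 mm of the box; axes as the box's. The cone narrows within 8 mm to a round upright bore, 17.4 mm wide, that goes on 18 mm down to the flat face of the turning plug.
- plug_face (a point): Centre of the plug's flat face, 26 mm below lock_mouth. In it is a slot 17.6 x 6.8 mm, 18 mm deep, for the bit. Its angle is hidden: its long side lies anywhere from 0.75 rad anticlockwise to 0.3 rad clockwise (from above) of the box's y axis. A bit at the wrong angle stops on this face; within about 0.1 rad it drops in.
- lock_seat (a point): Bottom of the slot, 44 mm below lock_mouth: the key's tip when fully home. The plug turns stiffly (0.12 N m) and stays where left; 6 N of pressing does not turn it. With the key's y axis about 0.7 rad clockwise (from above) of the box's y axis, the plug's hidden cam lets the lid go; it can turn on to 1.5 rad.
- lid (a joint): Angle of the lid (rad): 0 shut and locked; once the cam lets go, a spring lifts it to 0.25, its front edge about 29 mm up. Hinge at the box's rear edge.
- mug: White coffee mug, 96 x 118 x 98 mm high, origin under its middle; a bystander.
- solder_reel: Orange and silver reel of solder, 54 mm across, 36 mm high, origin under its middle; a bystander.
- tape_black: Roll of black tape lying flat, 45 mm across, 14 mm high, origin under its middle; a bystander.
There are look-alikes about, which are no part of the job. There is more than one size of the key; the one meant has the size given above.

How it is judged:
On the way, in this order (a step that is already met when the one before it is completed fails the run):
1. the key is lifted off the hook: held clear of the stand (contact force between key and hook_stand below 0.05 N and contact force between key and the fingers above 1 N and horizontal distance between key and hook_stand above 0.04 m), for 0.1 s.
2. the key is fully home in the lock, the lid still shut (distance between key_tip and lock_seat below 0.005 m and angle between key's own z axis and vertical below 0.15 rad and value of joint lid below 0.05 rad), for 0.1 s.
3. the lid springs up with the key in the lock (value of joint lid above 0.15 rad and distance between key_tip and lock_seat below 0.01 m), for 0.1 s.
At the end, for the whole second after the job is handed in: The lid stands more than 0.15 rad open; the key stands upright (within 0.2 rad) and still in the lock, its tip within 10 mm of the slot's bottom, released (all of step 3 and angle between key's own z axis and vertical below 0.2 rad and linear speed of key below 0.02 m/s); the robot touches nothing.
It fails at once if the key is forced: more than 80 N between key and box (contact force between key and lock_box above 80 N).
It fails at once if the mug is moved more than 30 mm (distance of mug from where it was at the start of the episode above 0.03 m).
It fails at once if the solder reel is moved more than 30 mm (distance of solder_reel from where it was at the start of the episode above 0.03 m).
It fails at once if the tape roll is moved more than 30 mm (distance of tape_black from where it was at the start of the episode above 0.03 m).
It also fails if it takes over 58 s, if anything falls off the work surface, if the arm or the gripper's body presses on something with over 40 N, if the wrist force passes 120 N, or if a joint passes its speed limit or range.

## Working session

There is one attempt and no reset: what is moved stays moved. The work goes in short steps, Python scripts to look and compute and a tool call to move; the robot and the scene stay as the last step left them, time stands still between calls to the robot, and variables do not carry over. Pictures are saved under pics/ and viewed, at most 10 in all, crops included, and the job is handed in when it is done.

Besides the shell and the picture viewer there is one more tool, called after "Emit:" by a JSON object that holds its "method" and its "body", one argument or row to a line. step_arm: Moves the arm, as the interface text tells. Its arguments: {"type":"object","properties":{"moves":{"type":"array","items":{"type":"object","properties":{"rx":{"type":"number"},"ry":{"type":"number"},"rz":{"type":"number"},"dx":{"type":"number"},"dy":{"type":"number"},"dz":{"type":"number"},"gripper":{"type":"number"}}}},"grip_force":{"type":"number"}},"required":["moves"]}

```bash
mkdir -p pics; python3 - <<'E'
from bench import r
import cv2
o=r.get_obs()
for k,v in o.items(): print(k,v)
print(r.tcp_to_tips)
for n in ["side","top"]:
    cv2.imwrite(f"pics/{n}0.png",r.grab_frame(n))
for n in ["side","top","wrist"]:
    c=r.camera_info(n);print(n,c)
E
```

```text
clock 0.0
joints [ 1.17794417  0.47777507  0.02235557  1.55643947 -0.01148863  1.10931273
 -0.08311231]
qvel [-8.40301863e-04  1.66267467e-03 -5.29640506e-04 -9.96018138e-04
 -1.27465806e-03 -3.86827250e-05 -1.57504200e-03]
tau [-8.97264945e-04 -5.96456265e+01  1.60772033e+00 -2.81201577e+01
  1.25164585e-02  9.48095578e-03 -4.98522738e-06]
tcp_pos [ 0.18944308 -0.64729868  0.25234784]
orientation [-3.10806227e+00 -4.45528889e-01  6.35488051e-04]
contact_force [-0.38493028  0.31373278 -0.06942046]
moment [-0.01396033  0.02333341 -0.01421281]
gripper_force 0.0
grip_width 0.08542673448283984
0.022
side {'mtx': array([[448.19926237,   0.        , 312.39026875],
       [  0.        , 448.19926237, 236.23326927],
       [  0.        ,   0.        ,   1.        ]]), 'rvec': array([ 0.70693827, -2.43858396,  1.32711326]), 'tvec': array([0.56629123, 0.16770094, 0.80994026])}
top {'mtx': array([[542.61882019,   0.        , 318.06514528],
       [  0.        , 542.61882019, 242.35411025],
       [  0.        ,   0.        ,   1.        ]]), 'rvec': array([ 2.16616136, -2.15936912,  0.12208304]), 'tvec': array([0.1965875 , 0.54705093, 1.16887721])}
wrist {'mtx': array([[392.39770328,   0.        , 315.20782609],
       [  0.        , 392.39770328, 239.76148086],
       [  0.        ,   0.        ,   1.        ]]), 'rvec': array([-2.29627966,  1.72021576,  0.28286185]), 'tvec': array([-0.675838  , -0.04106638,  0.38088392])}
```

View pics/side0.png

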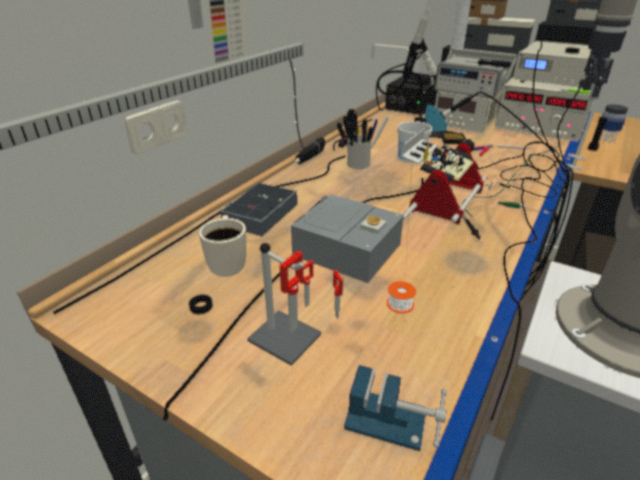

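View pics/top0.png

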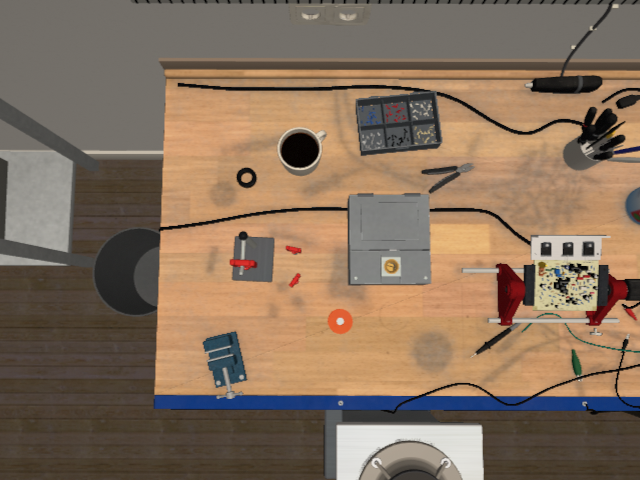

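The side view shows the hook stand with the loop key at about (293,272), and the grey box with its brass lock at (375,222). In the top view the key is at (243,264) and the lock at (391,267). Two smaller red keys lie at (293,250) and (294,280).

```bash
cat > h.py <<'E'
import numpy as np, cv2
from scipy.spatial.transform import Rotation as R
from bench import r
def cam(n):
    c=r.camera_info(n); return c["mtx"],R.from_rotvec(np.ravel(c["rvec"])).as_matrix(),np.ravel(c["tvec"])
def ray(n,uv,c=None):
    K,Rm,t=c or cam(n); d=Rm.T@np.linalg.solve(K,[uv[0],uv[1],1.]); return -Rm.T@t,d
def at_z(n,uv,z,c=None):
    o,d=ray(n,uv,c); return o+d*(z-o[2])/d[2]
def proj(n,p,c=None):
    K,Rm,t=c or cam(n); q=K@(Rm@np.asarray(p)+t); return q[:2]/q[2]
E
python3 - <<'E'
from h import *
t=cv2.imread("pics/top0.png");s=cv2.imread("pics/side0.png")
f=lambda im,x,y,w,h,k:cv2.resize(im[y:y+h,x:x+w],None,fx=k,fy=k,interpolation=cv2.INTER_CUBIC)
a=np.hstack([f(t,225,225,80,60,5),f(t,345,190,90,100,4)[:,:][100:400]]) if 0 else None
A=f(t,225,225,80,60,5); B=f(t,343,190,100,100,4)[:300] 
B=f(t,340,185,100,75,4) if 0 else cv2.resize(t[188:293,340:440],(400,300),interpolation=cv2.INTER_CUBIC)
C=f(s,250,240,100,75,4); D=f(s,290,190,120,90,400/120)
cv2.imwrite("pics/c1.png",np.vstack([np.hstack([A,B]),np.hstack([C,D])]))
for n,uv,z in [("top",(243,264),.18),("top",(391,267),.104),("top",(243,237),.192)]: print(uv,at_z(n,uv,z))
E
```

```text
(243, 264) [0.48705558 0.34267457 0.18      ]
(391, 267) [0.48736768 0.04745055 0.104     ]
(243, 237) [0.53798352 0.34197827 0.192     ]
```

View pics/c1.png

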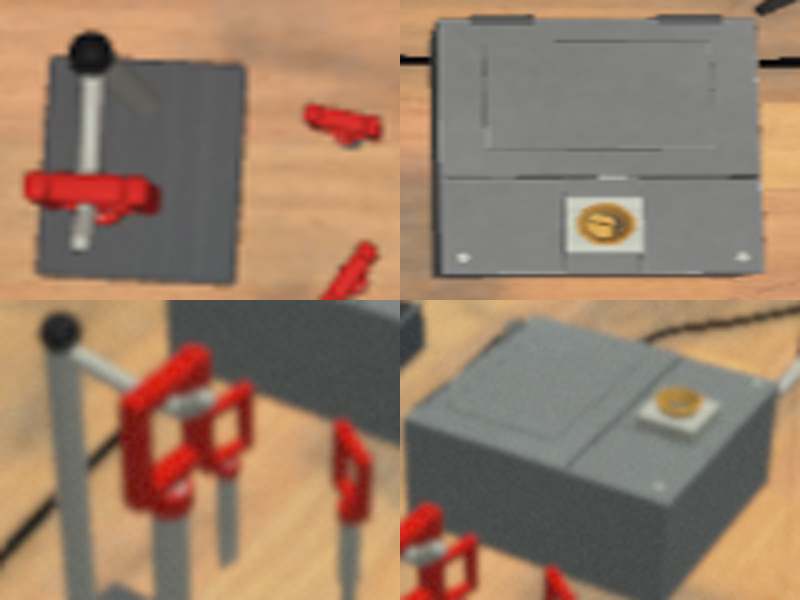

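The crops show the large loop on the hook, with its bar from crop (25,187) to (158,190), the hook tip at (80,243) and the post cap at (90,52). The lock centre is at crop (605,222). The two small decoy keys stand well to the right.

```bash
python3 - <<'E'
from h import *
T=lambda u,v,z:at_z("top",(225+u/5,225+v/5),z)
B=lambda u,v,z:at_z("top",(340+(u-400)/4,188+v/2.857),z)
print("cap",T(90,52,.192),"tip",T(80,243,.184))
print("base",[T(50,57,.01).round(4),T(245,66,.01).round(4),T(37,272,.01).round(4),T(235,284,.01).round(4)])
print("loop",T(28,187,.18),T(155,193,.18))
print("lock",B(605,222,.104),"sq",[B(*p,.1).round(4) for p in[(567,197),(643,197),(643,253),(567,253)]])
print("lidline",B(442,177,.085),B(757,177,.085), "corners",[B(*p,.085).round(4) for p in[(437,20),(757,18),(762,273),(437,273)]])
for a,b in [((293,249),(307,264)),((294,280),(338,274))]:
    o1,d1=ray("top",a);o2,d2=ray("side",b)
    A=np.c_[d1,-d2];s=np.linalg.lstsq(A,o2-o1,rcond=None)[0];print("small",o1+d1*s[0],o2+d2*s[1])
C=lambda u,v:(250+u/4,240+(v-300)/4)
for a,b in [((80,243),(195,403)),((90,52),(60,332))]:
    o1,d1=ray("top",(225+a[0]/5,225+a[1]/5));o2,d2=ray("side",C(*b))
    A=np.c_[d1,-d2];s=np.linalg.lstsq(A,o2-o1,rcond=None)[0];print("tip/cap tri",o1+d1*s[0],o2+d2*s[1])
o=r.get_obs();print(R.from_rotvec(o["orientation"]).as_matrix().round(3))
Kc,Rm,t=cam("wrist");print("wristcam in tcp", R.from_rotvec(o["orientation"]).inv().apply(-Rm.T@t-o["tcp_pos"]), (R.from_rotvec(o["orientation"]).as_matrix().T@Rm.T).round(3))
E
```

```text
cap [0.54107196 0.34203638 0.192     ] tip [0.46832961 0.34560189 0.184     ]
base [array([0.5618, 0.3855, 0.01  ]), array([0.5579, 0.2976, 0.01  ]), array([0.465 , 0.3894, 0.01  ]), array([0.4599, 0.3009, 0.01  ])]
loop [0.49006995 0.36663133 0.18      ] [0.48790618 0.31764083 0.18      ]
lock [0.49005052 0.04690182 0.104     ] sq [array([0.5085, 0.0659, 0.1   ]), array([0.5086, 0.0264, 0.1   ]), array([0.4679, 0.027 , 0.1   ]), array([0.4678, 0.0663, 0.1   ])]
lidline [0.52438354 0.12984059 0.085     ] [ 0.52490199 -0.03614897  0.085     ] corners [array([0.6421, 0.1321, 0.085 ]), array([ 0.6442, -0.0385,  0.085 ]), array([ 0.4542, -0.0374,  0.085 ]), array([0.4537, 0.1327, 0.085 ])]
small [0.52471268 0.25045807 0.09794685] [0.52328335 0.24966255 0.09776454]
small [0.46012939 0.24778108 0.09938856] [0.45934747 0.2473957  0.0993369 ]
tip/cap tri [0.46879457 0.34679769 0.17561405] [0.47217467 0.34875242 0.1760802 ]
tip/cap tri [0.54248598 0.34360517 0.18081383] [0.54125973 0.34280487 0.18054658]
[[ 0.96   0.281 -0.001]
 [ 0.281 -0.96   0.002]
 [-0.    -0.002 -1.   ]]
wristcam in tcp [ 0.08241938  0.00157086 -0.12090485] [[-0.    -0.948 -0.319]
 [ 1.    -0.     0.   ]
 [-0.    -0.319  0.948]]
```

Emit:
{"method": "step_arm", "body": {
  "moves": [
    {"rz": 9.5, "dx": 50, "dz": -40},
    {"rz": 9.4, "dx": 50, "dz": -40},
    {"dy": -55, "dx": 25},
    {"dy": -55, "dx": 25},
    {"dy": -55, "dx": 25},
    {"dy": -55, "dx": 25},
    {"dy": -55, "dx": 25},
    {"dy": -55, "dx": 13},
    {"dy": -55, "dx": 5},
    {"dy": -55},
    {"dy": -55},
    {"dy": -55},
    {"dy": -55},
    {"dy": -55},
    {"dy": -55},
    {"dy": -55},
    {"dy": -55},
    {"dy": -55},
    {"dy": -55},
    {"dy": -40}
  ]
}}

```text
invalid input at $.moves[0]: expected keys rx, ry, rz, dx, dy, dz, gripper
```

```bash
cat > st.py <<'E'
from h import *
def st():
    o=r.get_obs();m=R.from_rotvec(o["orientation"]).as_matrix()
    print("t",round(o["clock"],2),"tcp",o["tcp_pos"].round(4),"yaw",round(np.arctan2(m[1,0],m[0,0]),4),"z",m[:,2].round(3),"F",o["contact_force"].round(1),"M",o["moment"].round(2),"w",round(o["grip_width"],4),"gf",o["gripper_force"],"j7",o["joints"][6].round(2))
    return o,m
E
python3 - <<'E'
from st import *
st()
E
```

```text
t 0.1 tcp [ 0.1895 -0.6473  0.2524] yaw 0.2849 z [-0.001  0.002 -1.   ] F [ 0.5 -0.6 -0.2] M [0.03 0.02 0.02] w 0.0856 gf 0.0 j7 -0.08
```

Emit:
{"method": "step_arm", "body": {
  "moves": [
    {"rx": 0, "ry": 0, "rz": 9.5, "dx": 50, "dy": 0, "dz": -40, "gripper": 1},
    {"rx": 0, "ry": 0, "rz": 9.4, "dx": 50, "dy": 0, "dz": -40, "gripper": 1},
    {"rx": 0, "ry": 0, "rz": 0, "dx": 25, "dy": -55, "dz": 0, "gripper": 1},
    {"rx": 0, "ry": 0, "rz": 0, "dx": 25, "dy": -55, "dz": 0, "gripper": 1},
    {"rx": 0, "ry": 0, "rz": 0, "dx": 25, "dy": -55, "dz": 0, "gripper": 1},
    {"rx": 0, "ry": 0, "rz": 0, "dx": 25, "dy": -55, "dz": 0, "gripper": 1},
    {"rx": 0, "ry": 0, "rz": 0, "dx": 25, "dy": -55, "dz": 0, "gripper": 1},
    {"rx": 0, "ry": 0, "rz": 0, "dx": 13, "dy": -55, "dz": 0, "gripper": 1},
    {"rx": 0, "ry": 0, "rz": 0, "dx": 0, "dy": -55, "dz": 0, "gripper": 1},
    {"rx": 0, "ry": 0, "rz": 0, "dx": 0, "dy": -55, "dz": 0, "gripper": 1},
    {"rx": 0, "ry": 0, "rz": 0, "dx": 0, "dy": -55, "dz": 0, "gripper": 1},
    {"rx": 0, "ry": 0, "rz": 0, "dx": 0, "dy": -55, "dz": 0, "gripper": 1},
    {"rx": 0, "ry": 0, "rz": 0, "dx": 0, "dy": -55, "dz": 0, "gripper": 1}
  ]
}}

```text
clock: 1.72
tcp_pos: [0.4496, -0.0285, 0.3313]
orientation: [3.141, -0.071, -0.0]
contact_force: [0.7, 0.4, 1.0]
grip_width: 0.0856
gripper_force: 0.0
```

```bash
python3 - <<'E'
from st import *
st()
cv2.imwrite("pics/w1.png",r.grab_frame("wrist"))
print(proj("wrist",[.489,.0465,.104]),proj("wrist",[.489,.0465,.078]))
E
```

```text
t 1.73 tcp [ 0.4496 -0.0285  0.3313] yaw -0.0452 z [-0. -0. -1.] F [0.7 0.4 1. ] M [ 0.01 -0.07 -0.  ] w 0.0856 gf 0.0 j7 -1.71
[236.75715537 163.31815188] [242.06081065 159.63763373]
```

```bash
python3 - <<'E'
from h import *
w=cv2.imread("pics/w1.png")
print(w.shape)
a=cv2.resize(w,(480,360)); b=cv2.resize(w[110:210,180:290],(660,600),interpolation=cv2.INTER_CUBIC)
cv2.imwrite("pics/w1c.png",b)
E
```

```text
(480, 640, 3)
```

View pics/w1c.png

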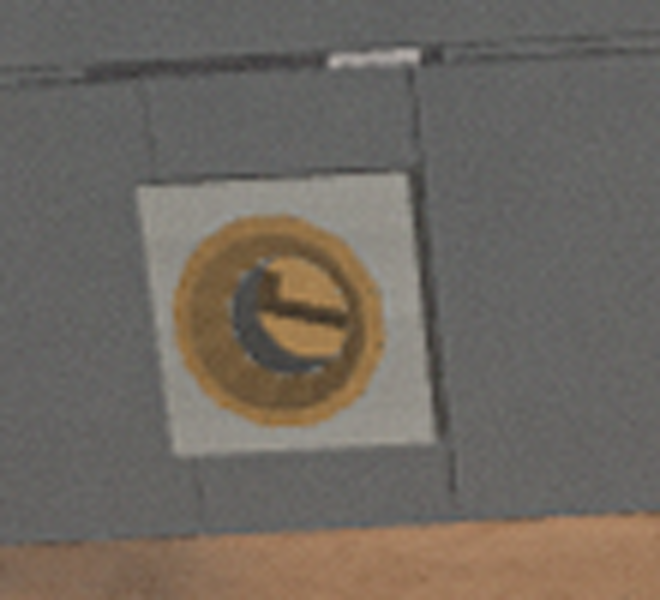

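Emit:
{"method": "step_arm", "body": {
  "moves": [
    {"rx": 0, "ry": 0, "rz": 0, "dx": 10, "dy": -55, "dz": 0, "gripper": 1},
    {"rx": 0, "ry": 0, "rz": 0, "dx": 10, "dy": -55, "dz": 0, "gripper": 1},
    {"rx": 0, "ry": 0, "rz": 0, "dx": 0, "dy": -55, "dz": 0, "gripper": 1},
    {"rx": 0, "ry": 0, "rz": 0, "dx": 0, "dy": -55, "dz": 0, "gripper": 1},
    {"rx": 0, "ry": 0, "rz": 0, "dx": 0, "dy": -55, "dz": 0, "gripper": 1},
    {"rx": 0, "ry": 0, "rz": 0, "dx": 0, "dy": -55, "dz": 0, "gripper": 1},
    {"rx": 0, "ry": 0, "rz": 0, "dx": 0, "dy": -40, "dz": 0, "gripper": 1},
    {"rx": 0, "ry": 0, "rz": 0, "dx": 0, "dy": 0, "dz": 0, "gripper": 1}
  ]
}}

```text
clock: 2.78
tcp_pos: [0.4853, 0.3418, 0.3307]
orientation: [-3.14, 0.062, 0.003]
contact_force: [-0.2, 0.7, 0.1]
grip_width: 0.0854
gripper_force: 0.0
```

```bash
python3 - <<'E'
from st import *
st()
w=r.grab_frame("wrist");cv2.imwrite("pics/w2.png",w)
for p in [[.489,.3665,.184],[.489,.3185,.184],[.4685,.345,.182],[.541,.342,.192],[.489,.3425,.184]]: print(p,proj("wrist",p).round(1))
E
```

```text
t 2.77 tcp [0.4853 0.3418 0.3307] yaw -0.0396 z [-0.002  0.001 -1.   ] F [-0.2  0.7  0.1] M [-0.05 -0.02 -0.01] w 0.0854 gf 0.0 j7 -2.49
[0.489, 0.3665, 0.184] [274.9 228. ]
[0.489, 0.3185, 0.184] [342.3 225.2]
[0.4685, 0.345, 0.182] [306.5 252.7]
[0.541, 0.342, 0.192] [305.3 153.4]
[0.489, 0.3425, 0.184] [308.6 226.6]
```

View pics/w2.png

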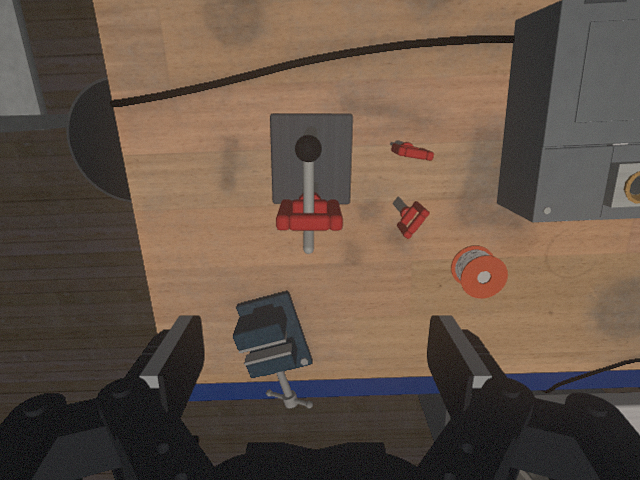

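The lock crop shows the plug face with a dark slot line running from about (275,300) to (350,318). That gives me a first estimate of the slot angle. In the wrist view the loop is at columns 277–342 and row 215, the hook tip is at (309,248) and the post cap at (308,148), so the key is about 9 mm ahead of the TCP.

Emit:
{"method": "step_arm", "body": {
  "moves": [
    {"rx": 0, "ry": 0, "rz": 0, "dx": 8.5, "dy": -0.5, "dz": 40, "gripper": 1},
    {"rx": 0, "ry": 0, "rz": 0, "dx": 0, "dy": 0, "dz": 50, "gripper": 1},
    {"rx": 0, "ry": 0, "rz": 0, "dx": 0, "dy": 0, "dz": 45, "gripper": 1},
    {"rx": 0, "ry": 0, "rz": 0, "dx": 0, "dy": 0, "dz": 28, "gripper": 1},
    {"rx": 0, "ry": 0, "rz": 0, "dx": 0, "dy": 0, "dz": 0, "gripper": 1}
  ]
}}

```text
clock: 3.45
tcp_pos: [0.4948, 0.3356, 0.1662]
orientation: [3.137, -0.074, -0.005]
contact_force: [-0.3, -0.1, 0.8]
grip_width: 0.0858
gripper_force: 0.0
```

```bash
python3 - <<'E'
from st import *
st()
# slot direction estimate from w1: wrist cam pose at that time, rebuilt from tcp pose
P0=np.array([.4496,-.0285,.3313]);R0=R.from_rotvec([3.141,-.071,0]).as_matrix()
o=r.get_obs();m=R.from_rotvec(o["orientation"]).as_matrix()
K,Rm,t=cam("wrist");Rc=m.T@Rm.T;pc=m.T@(-Rm.T@t-o["tcp_pos"])
RR=(R0@Rc).T;C=(K,RR,-RR@(P0+R0@pc))
f=lambda u,v,z:at_z("wrist",(180+u/6,110+v/6),z,C)
a,b=f(275,303,.078),f(350,320,.078);d=a-b;print(a,b,"slot yaw from +y",np.arctan2(-d[0],d[1]))
print("mouth",f(279,320,.104),"block",[f(*p,.104).round(4) for p in[(138,185),(408,173),(437,441),(173,455)]])
print("bore ctr",f(300,312,.078))
E
```

```text
t 3.45 tcp [0.4948 0.3356 0.1662] yaw -0.0471 z [-0.004 -0.004 -1.   ] F [-0.3 -0.1  0.8] M [ 0.   -0.04 -0.02] w 0.0858 gf 0.0 j7 -2.58
[0.48926071 0.05248799 0.078     ] [0.48609486 0.04101037 0.078     ] slot yaw from +y -0.2691364285735768
mouth [0.48978135 0.04620982 0.104     ] block [array([0.5098, 0.0642, 0.104 ]), array([0.5098, 0.0253, 0.104 ]), array([0.471 , 0.0248, 0.104 ]), array([0.4707, 0.0643, 0.104 ])]
bore ctr [0.48769118 0.04872718 0.078     ]
```

Emit:
{"method": "step_arm", "body": {
  "moves": [
    {"rx": 0, "ry": 0, "rz": 0, "dx": 0, "dy": 0, "dz": 0, "gripper": 1},
    {"rx": 0, "ry": 0, "rz": 0, "dx": 0, "dy": 0, "dz": 0, "gripper": 1}
  ]
}}

```text
clock: 3.7
tcp_pos: [0.4962, 0.339, 0.1702]
orientation: [-3.139, 0.072, -0.004]
contact_force: [0.1, 0.4, 0.3]
grip_width: 0.0849
gripper_force: 0.0
```

```bash
python3 - <<'E'
from st import *
st();print(r.get_obs()["joints"].round(3),r.get_obs()["qvel"].round(3))
w=r.grab_frame("wrist");cv2.imwrite("pics/w3.png",w[100:480])
E
```

```text
t 3.7 tcp [0.4962 0.339  0.1702] yaw -0.0457 z [ 0.003  0.001 -1.   ] F [0.1 0.4 0.3] M [-0.01 -0.01  0.05] w 0.0849 gf 0.0 j7 -2.58
[-0.304  0.498 -0.528  1.789  0.305  0.933 -2.579] [-0.004  0.001 -0.     0.004  0.003 -0.003 -0.002]
```

View pics/w3.png

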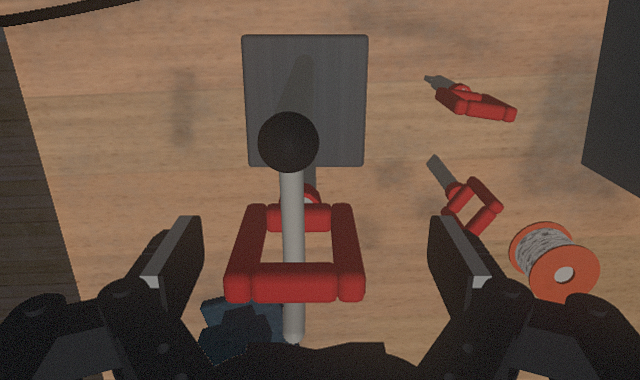

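Up close the loop's top bar spans columns 225–365 (centre 295), while the open pads are centred at 315. The key is therefore about 6 mm to the tool's −y.

```bash
python3 - <<'E'
from st import *
P=[st()[0]["tcp_pos"] for _ in range(2)]
for uv in [(225,383),(365,383),(295,383)]: print(at_z("wrist",uv,.182))
for uv in [(250,309),(350,309)]: print("low bar",at_z("wrist",uv,.138))
E
```

```text
t 3.75 tcp [0.496 0.339 0.17 ] yaw -0.0455 z [ 0.002  0.001 -1.   ] F [0.2 0.3 0.2] M [-0.02 -0.03 -0.01] w 0.0854 gf 0.0 j7 -2.58
t 3.75 tcp [0.496 0.339 0.17 ] yaw -0.0455 z [ 0.002  0.001 -1.   ] F [0.2 0.3 0.2] M [-0.02 -0.03 -0.01] w 0.0854 gf 0.0 j7 -2.58
[0.49321895 0.36786194 0.182     ]
[0.49112179 0.32119046 0.182     ]
[0.49217018 0.34452188 0.182     ]
low bar [0.49696551 0.36611882 0.138     ]
low bar [0.49499429 0.32246361 0.138     ]
```

Emit:
{"method": "step_arm", "body": {
  "grip_force": 50,
  "moves": [
    {"rx": 0, "ry": 0, "rz": 0, "dx": -2.5, "dy": -5.5, "dz": 2, "gripper": 1},
    {"rx": 0, "ry": 0, "rz": 0, "dx": 0, "dy": 0, "dz": 0, "gripper": 1},
    {"rx": 0, "ry": 0, "rz": 0, "dx": 0, "dy": 0, "dz": 0, "gripper": -1},
    {"rx": 0, "ry": 0, "rz": 0, "dx": 0, "dy": 0, "dz": 0, "gripper": -1},
    {"rx": 0, "ry": 0, "rz": 0, "dx": 0, "dy": 0, "dz": 0, "gripper": -1},
    {"rx": 0, "ry": 0, "rz": 0, "dx": 0, "dy": 0, "dz": 0, "gripper": -1},
    {"rx": 0, "ry": 0, "rz": 0, "dx": 0, "dy": 0, "dz": 0, "gripper": -1},
    {"rx": 0, "ry": 0, "rz": 0, "dx": 0, "dy": 0, "dz": 0, "gripper": -1}
  ]
}}

```text
clock: 4.75
tcp_pos: [0.4932, 0.3444, 0.1666]
orientation: [-3.141, 0.071, -0.001]
contact_force: [0.6, -0.4, 2.7]
grip_width: 0.0476
gripper_force: 51.0
```

```bash
python3 - <<'E'
from st import *
st()
E
```

```text
t 4.75 tcp [0.4932 0.3444 0.1666] yaw -0.0452 z [ 0.  0. -1.] F [ 0.6 -0.4  2.7] M [ 0.04 -0.09 -0.02] w 0.0476 gf 50.99538266658783 j7 -2.59
```

Emit:
{"method": "step_arm", "body": {
  "moves": [
    {"rx": 0, "ry": 0, "rz": 0, "dx": 0, "dy": 0, "dz": -9, "gripper": -1},
    {"rx": 0, "ry": 0, "rz": 0, "dx": 0, "dy": 0, "dz": -9, "gripper": -1},
    {"rx": 0, "ry": 0, "rz": 0, "dx": 0, "dy": 0, "dz": 0, "gripper": -1},
    {"rx": 0, "ry": 0, "rz": 0, "dx": 0, "dy": 0, "dz": 0, "gripper": -1}
  ]
}}

```text
clock: 5.25
tcp_pos: [0.493, 0.3442, 0.1844]
orientation: [3.141, -0.071, 0.0]
contact_force: [-0.6, -0.3, -1.7]
grip_width: 0.0473
gripper_force: 51.3
```

```bash
python3 - <<'E'
from st import *
st()
E
```

```text
t 5.25 tcp [0.493  0.3442 0.1844] yaw -0.0452 z [ 0. -0. -1.] F [-0.6 -0.3 -1.7] M [0.05 0.09 0.02] w 0.0473 gf 51.28355920314789 j7 -2.58
```

Emit:
{"method": "step_arm", "body": {
  "moves": [
    {"rx": 0, "ry": 0, "rz": 0, "dx": -15, "dy": 0, "dz": 0, "gripper": -1},
    {"rx": 0, "ry": 0, "rz": 0, "dx": -20, "dy": 0, "dz": 0, "gripper": -1},
    {"rx": 0, "ry": 0, "rz": 0, "dx": -20, "dy": 0, "dz": 0, "gripper": -1},
    {"rx": 0, "ry": 0, "rz": 0, "dx": -10, "dy": 0, "dz": 0, "gripper": -1},
    {"rx": 0, "ry": 0, "rz": 0, "dx": 0, "dy": 0, "dz": 0, "gripper": -1},
    {"rx": 0, "ry": 0, "rz": 0, "dx": 0, "dy": 0, "dz": 0, "gripper": -1},
    {"rx": 0, "ry": 0, "rz": 0, "dx": 0, "dy": 15, "dz": -35, "gripper": -1},
    {"rx": 0, "ry": 0, "rz": 0, "dx": 0, "dy": 15, "dz": -35, "gripper": -1},
    {"rx": 0, "ry": 0, "rz": 0, "dx": 5, "dy": 40, "dz": 0, "gripper": -1},
    {"rx": 0, "ry": 0, "rz": 0, "dx": 5, "dy": 40, "dz": 0, "gripper": -1},
    {"rx": 0, "ry": 0, "rz": 0, "dx": 5, "dy": 40, "dz": 0, "gripper": -1},
    {"rx": 0, "ry": 0, "rz": 0, "dx": 10, "dy": 40, "dz": 0, "gripper": -1},
    {"rx": 0, "ry": 0, "rz": 0, "dx": 10, "dy": 30, "dz": 0, "gripper": -1},
    {"rx": 0, "ry": 0, "rz": 0, "dx": 10, "dy": 30, "dz": 0, "gripper": -1},
    {"rx": 0, "ry": 0, "rz": 0, "dx": 5, "dy": 20, "dz": 0, "gripper": -1},
    {"rx": 0, "ry": 0, "rz": 0, "dx": 0, "dy": 0, "dz": 0, "gripper": -1},
    {"rx": 0, "ry": 0, "rz": 0, "dx": 0, "dy": 0, "dz": 0, "gripper": -1}
  ]
}}

```text
clock: 7.38
tcp_pos: [0.466, 0.076, 0.2545]
orientation: [-3.14, 0.07, -0.0]
contact_force: [0.4, 0.7, -0.4]
grip_width: 0.0474
gripper_force: 51.6
```

```bash
python3 - <<'E'
from st import *
o,m=st()
s=r.grab_frame("side");t=r.grab_frame("top");w=r.grab_frame("wrist")
for n,i in zip("stw",(s,t,w)): cv2.imwrite(f"pics/{n}4.png",i)
g=np.array([.489,.0465,.104]); off=m.T@(g-o["tcp_pos"]);print("tool offset to mouth",off)
p=o["tcp_pos"]
c=proj("side",p-[0,0,.07]).astype(int);d=proj("wrist",p+[0,0,-.01]).astype(int);print(c,d)
f=lambda im,x,y:cv2.resize(im[max(y,0):y+100,max(x,0):x+67],(400,600),interpolation=cv2.INTER_CUBIC)
x0,y0=c[0]-33,c[1]-50;print(x0,y0)
cv2.imwrite("pics/c4.png",np.hstack([f(s,x0,y0),cv2.resize(w[200:440,235:395],(400,600))]))
E
```

```text
t 7.38 tcp [0.466  0.076  0.2545] yaw -0.0448 z [ 0.     0.001 -1.   ] F [ 0.4  0.7 -0.4] M [ 0.01 -0.01 -0.01] w 0.0474 gf 51.60569608211517 j7 -2.0
tool offset to mouth [0.02431852 0.02850863 0.15045336]
[380 192] [312 335]
347 142
```

View pics/c4.png

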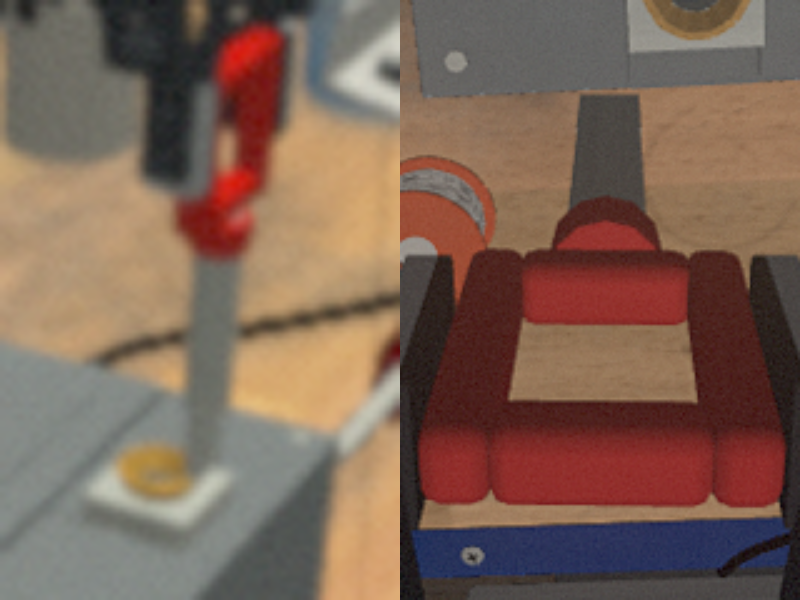

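The key hangs straight in the grip. In the wrist frame its tip is at about (319,238), and the lock ring is ahead and to the right, at the top of the crop.

```bash
python3 - <<'E'
from st import *
o,m=st()
w=cv2.imread("pics/w4.png")
hsv=cv2.cvtColor(w,cv2.COLOR_BGR2HSV)
mk=cv2.inRange(hsv,(12,110,60),(30,255,255)); mk[240:]=0; mk[:, :300]=0; mk[:,420:]=0
mk=cv2.morphologyEx(mk,cv2.MORPH_OPEN,np.ones((3,3)))
n,l,s,c=cv2.connectedComponentsWithStats(mk)
for i in range(1,n):
    if s[i,4]>80: print(s[i],c[i])
i=1+np.argmax(s[1:,4]);hull=cv2.convexHull(np.argwhere(l==i)[:,::-1].astype(np.int32));e=cv2.fitEllipse(hull);print(e)
q=at_z("wrist",e[0],.104);print("mouth",q)
for v in (238,240):
  a=at_z("wrist",(319,v),.123);print("tip",a,m.T@(a-o["tcp_pos"]))
# tip edges
print(at_z("wrist",(235+182/2.5,238),.123),at_z("wrist",(235+239/2.5,238),.123))
E
```

```text
t 7.53 tcp [0.4658 0.0763 0.2545] yaw -0.0434 z [ 0.  0. -1.] F [ 0.5 -1.  -1.1] M [-0.01 -0.04  0.02] w 0.0478 gf 51.605828404426575 j7 -2.0
[332 174  43  42 803] [351.69115816 192.31755915]
[342 191  16   8  92] [349.05434783 194.57608696]
((353.46478271484375, 194.04071044921875), (41.74560546875, 43.314327239990234), 60.88718032836914)
mouth [0.49011324 0.04694975 0.104     ]
tip [0.4649741  0.07236057 0.123     ] [-0.00061726  0.00403532  0.13145147]
tip [0.46354571 0.07241831 0.123     ] [-0.00204682  0.00403955  0.13145133]
[0.46530438 0.07994071 0.123     ] [0.46463203 0.06450962 0.123     ]
```

Emit:
{"method": "step_arm", "body": {
  "moves": [
    {"rx": 0, "ry": 0, "rz": 6.5, "dx": 13, "dy": 12, "dz": 0, "gripper": -1},
    {"rx": 0, "ry": 0, "rz": 6.0, "dx": 15, "dy": 10.5, "dz": 0, "gripper": -1},
    {"rx": 0, "ry": 0, "rz": 0, "dx": 0, "dy": 0, "dz": 0, "gripper": -1},
    {"rx": 0, "ry": 0, "rz": 0, "dx": 0, "dy": 0, "dz": 0, "gripper": -1}
  ]
}}

```text
clock: 8.02
tcp_pos: [0.4909, 0.0509, 0.2543]
orientation: [-3.115, 0.407, 0.001]
contact_force: [-0.5, 0.0, -1.7]
grip_width: 0.0473
gripper_force: 51.6
```

```bash
python3 - <<'E'
from st import *
o,m=st()
w=r.grab_frame("wrist");cv2.imwrite("pics/w5.png",w)
b=w[170:290,240:400]
cv2.imwrite("pics/w5c.png",cv2.resize(b,(800,600),interpolation=cv2.INTER_CUBIC))
print("mouth px",proj("wrist",[.490,.0468,.104]),"tip pred",proj("wrist",o["tcp_pos"]+m@[-.001,.004,.1315]))
E
```

```text
t 8.03 tcp [0.4909 0.0509 0.2543] yaw -0.26 z [-0.001  0.    -1.   ] F [-0.5  0.  -1.7] M [-0.04 -0.03 -0.03] w 0.0473 gf 51.577327251434326 j7 -2.16
mouth px [319.3983201 228.938292 ] tip pred [319.32675383 238.86779236]
```

View pics/w5c.png

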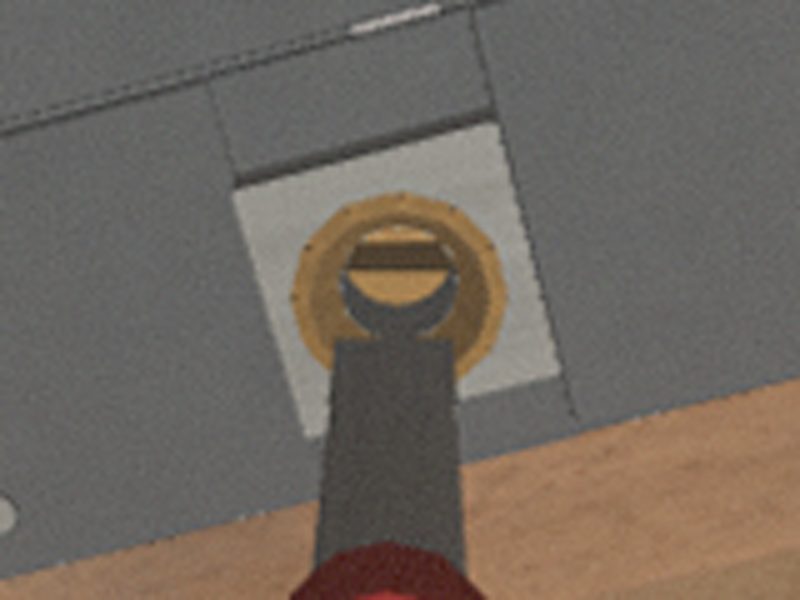

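The slot is plainly visible at crop (345–458, 256). It is level in the image, so it is parallel to the bit (335–453, 340), which is centred about 1 mm to the left of it. Descending gently now.

Emit:
{"method": "step_arm", "body": {
  "moves": [
    {"rx": 0, "ry": 0, "rz": 0, "dx": 0, "dy": 0.7, "dz": 8, "gripper": -1},
    {"rx": 0, "ry": 0, "rz": 0, "dx": 0, "dy": 0, "dz": 8, "gripper": -1},
    {"rx": 0, "ry": 0, "rz": 0, "dx": 0, "dy": 0, "dz": 8, "gripper": -1},
    {"rx": 0, "ry": 0, "rz": 0, "dx": 0, "dy": 0, "dz": 8, "gripper": -1},
    {"rx": 0, "ry": 0, "rz": 0, "dx": 0, "dy": 0, "dz": 0, "gripper": -1},
    {"rx": 0, "ry": 0, "rz": 0, "dx": 0, "dy": 0, "dz": 0, "gripper": -1}
  ]
}}

```text
clock: 8.82
tcp_pos: [0.4913, 0.0495, 0.2224]
orientation: [-3.114, 0.412, 0.0]
contact_force: [0.9, 2.7, -1.7]
grip_width: 0.0471
gripper_force: 51.5
```

```bash
python3 - <<'E'
from st import *
o,m=st()
E
```

```text
t 8.82 tcp [0.4913 0.0495 0.2224] yaw -0.2631 z [-0.  0. -1.] F [ 0.9  2.7 -1.7] M [ 0.45 -0.15  0.01] w 0.0471 gf 51.45540118217468 j7 -2.18
```

Emit:
{"method": "step_arm", "body": {
  "moves": [
    {"rx": 0, "ry": 0, "rz": 0, "dx": 0, "dy": -0.6, "dz": 3, "gripper": -1},
    {"rx": 0, "ry": 0, "rz": 0, "dx": 0, "dy": 0, "dz": 4, "gripper": -1},
    {"rx": 0, "ry": 0, "rz": 0, "dx": 0, "dy": 0, "dz": 3, "gripper": -1},
    {"rx": 0, "ry": 0, "rz": 0, "dx": 0, "dy": 0, "dz": 2, "gripper": -1},
    {"rx": 0, "ry": 0, "rz": 0, "dx": 0, "dy": 0, "dz": 0, "gripper": -1}
  ]
}}

```text
clock: 9.45
tcp_pos: [0.4914, 0.0498, 0.2102]
orientation: [3.114, -0.412, -0.0]
contact_force: [0.7, 0.3, -1.5]
grip_width: 0.0468
gripper_force: 51.7
```

Emit:
{"method": "step_arm", "body": {
  "moves": [
    {"rx": 0, "ry": 0, "rz": 0, "dx": 0, "dy": 0, "dz": 2, "gripper": -1},
    {"rx": 0, "ry": 0, "rz": 0, "dx": 0, "dy": 0, "dz": 1, "gripper": -1},
    {"rx": 0, "ry": 0, "rz": 0, "dx": 0, "dy": 0, "dz": 0, "gripper": -1}
  ]
}}

```text
clock: 9.82
tcp_pos: [0.4916, 0.0497, 0.2073]
orientation: [3.114, -0.412, 0.0]
contact_force: [1.2, 0.1, -1.0]
grip_width: 0.0474
gripper_force: 51.7
```

Emit:
{"method": "step_arm", "body": {
  "moves": [
    {"rx": 0, "ry": 0, "rz": 0, "dx": 0, "dy": 0, "dz": 1.5, "gripper": -1},
    {"rx": 0, "ry": 0, "rz": 0, "dx": 0, "dy": 0, "dz": 1.5, "gripper": -1},
    {"rx": 0, "ry": 0, "rz": 0, "dx": 0, "dy": 0, "dz": 0, "gripper": -1}
  ]
}}

```text
clock: 10.2
tcp_pos: [0.4915, 0.0498, 0.2043]
orientation: [3.114, -0.412, 0.0]
contact_force: [1.7, 0.7, -1.8]
grip_width: 0.0477
gripper_force: 51.7
```

Emit:
{"method": "step_arm", "body": {
  "moves": [
    {"rx": 0, "ry": 0, "rz": 0, "dx": 0, "dy": 0, "dz": 1.5, "gripper": -1},
    {"rx": 0, "ry": 0, "rz": 0, "dx": 0, "dy": 0, "dz": 1.5, "gripper": -1},
    {"rx": 0, "ry": 0, "rz": 0, "dx": 0, "dy": 0, "dz": 0, "gripper": -1}
  ]
}}

```text
clock: 10.58
tcp_pos: [0.4915, 0.0498, 0.2013]
orientation: [-3.114, 0.412, -0.0]
contact_force: [1.1, -0.7, -1.7]
grip_width: 0.0474
gripper_force: 51.8
```

Emit:
{"method": "step_arm", "body": {
  "moves": [
    {"rx": 0, "ry": 0, "rz": 0, "dx": 0, "dy": 0, "dz": 2, "gripper": -1},
    {"rx": 0, "ry": 0, "rz": 0, "dx": 0, "dy": 0, "dz": 2, "gripper": -1},
    {"rx": 0, "ry": 0, "rz": 0, "dx": 0, "dy": 0, "dz": 2, "gripper": -1},
    {"rx": 0, "ry": 0, "rz": 0, "dx": 0, "dy": 0, "dz": 0, "gripper": -1}
  ]
}}

```text
clock: 11.08
tcp_pos: [0.4915, 0.0497, 0.1952]
orientation: [3.114, -0.412, -0.0]
contact_force: [3.0, -2.3, -2.1]
grip_width: 0.0471
gripper_force: 51.8
```

Emit:
{"method": "step_arm", "body": {
  "moves": [
    {"rx": 0, "ry": 0, "rz": 0, "dx": 0, "dy": 0, "dz": 1, "gripper": -1},
    {"rx": 0, "ry": 0, "rz": 0, "dx": 0, "dy": 0, "dz": 1, "gripper": -1},
    {"rx": 0, "ry": 0, "rz": 0, "dx": 0, "dy": 0, "dz": 0, "gripper": -1}
  ]
}}

```text
clock: 11.45
tcp_pos: [0.4915, 0.0498, 0.1934]
orientation: [3.114, -0.412, 0.0]
contact_force: [3.0, -1.0, -0.8]
grip_width: 0.0472
gripper_force: 52.0
```

Emit:
{"method": "step_arm", "body": {
  "moves": [
    {"rx": 0, "ry": 0, "rz": 0, "dx": 0, "dy": 0, "dz": 1, "gripper": -1},
    {"rx": 0, "ry": 0, "rz": 0, "dx": 0, "dy": 0, "dz": 0.5, "gripper": -1},
    {"rx": 0, "ry": 0, "rz": 0, "dx": 0, "dy": 0, "dz": 0, "gripper": -1}
  ]
}}

```text
clock: 11.82
tcp_pos: [0.4915, 0.0498, 0.1919]
orientation: [3.114, -0.412, 0.0]
contact_force: [1.8, -1.8, 0.8]
grip_width: 0.0472
gripper_force: 52.0
```

Emit:
{"method": "step_arm", "body": {
  "moves": [
    {"rx": 0, "ry": 0, "rz": 0, "dx": 0, "dy": 0, "dz": 0.5, "gripper": -1},
    {"rx": 0, "ry": 0, "rz": 0, "dx": 0, "dy": 0, "dz": 0.5, "gripper": -1},
    {"rx": 0, "ry": 0, "rz": 0, "dx": 0, "dy": 0, "dz": 0, "gripper": -1}
  ]
}}

```text
clock: 12.2
tcp_pos: [0.4917, 0.0498, 0.1915]
orientation: [3.114, -0.413, 0.001]
contact_force: [0.4, -1.3, 6.2]
grip_width: 0.0475
gripper_force: 52.7
```

Emit:
{"method": "step_arm", "body": {
  "moves": [
    {"rx": 0, "ry": 0, "rz": 4, "dx": 0, "dy": 0, "dz": -0.2, "gripper": -1},
    {"rx": 0, "ry": 0, "rz": 4, "dx": 0, "dy": 0, "dz": 0, "gripper": -1},
    {"rx": 0, "ry": 0, "rz": 4, "dx": 0, "dy": 0, "dz": 0, "gripper": -1},
    {"rx": 0, "ry": 0, "rz": 0, "dx": 0, "dy": 0, "dz": 0, "gripper": -1}
  ]
}}

```text
clock: 12.7
tcp_pos: [0.4918, 0.0493, 0.1915]
orientation: [3.054, -0.735, 0.002]
contact_force: [2.0, -4.4, 6.3]
grip_width: 0.0477
gripper_force: 52.6
```

```bash
python3 - <<'E'
from st import *
o,m=st()
E
```

```text
t 12.7 tcp [0.4918 0.0493 0.1915] yaw -0.4721 z [ 0.001 -0.001 -1.   ] F [ 2.  -4.4  6.3] M [-1.3  -0.57  0.11] w 0.0477 gf 52.62099802494049 j7 -2.4
```

Emit:
{"method": "step_arm", "body": {
  "moves": [
    {"rx": 0, "ry": 0, "rz": 4, "dx": 0, "dy": 0, "dz": 0, "gripper": -1},
    {"rx": 0, "ry": 0, "rz": 4, "dx": 0, "dy": 0, "dz": 0, "gripper": -1},
    {"rx": 0, "ry": 0, "rz": 4, "dx": 0, "dy": 0, "dz": 0, "gripper": -1},
    {"rx": 0, "ry": 0, "rz": 4, "dx": 0, "dy": 0, "dz": 0, "gripper": -1},
    {"rx": 0, "ry": 0, "rz": 0, "dx": 0, "dy": 0, "dz": 0, "gripper": -1}
  ]
}}

```text
clock: 13.32
tcp_pos: [0.4913, 0.0489, 0.1915]
orientation: [2.921, -1.152, 0.0]
contact_force: [1.2, -5.7, 8.4]
grip_width: 0.0475
gripper_force: 52.7
```

```bash
python3 - <<'E'
from st import *
o,m=st()
E
```

```text
t 13.32 tcp [0.4913 0.0489 0.1915] yaw -0.7514 z [-0.    -0.002 -1.   ] F [ 1.2 -5.7  8.4] M [-1.55 -0.09  0.13] w 0.0475 gf 52.7384215593338 j7 -2.66
```

Plug lag means the key is a little behind the tool, so I'll turn slightly further and check the lid.

Emit:
{"method": "step_arm", "body": {
  "moves": [
    {"rx": 0, "ry": 0, "rz": 4, "dx": 0, "dy": 0, "dz": 0, "gripper": -1},
    {"rx": 0, "ry": 0, "rz": 3, "dx": 0, "dy": 0, "dz": 0, "gripper": -1},
    {"rx": 0, "ry": 0, "rz": 0, "dx": 0, "dy": 0, "dz": 0, "gripper": -1},
    {"rx": 0, "ry": 0, "rz": 0, "dx": 0, "dy": 0, "dz": 0, "gripper": -1}
  ]
}}

```text
clock: 13.82
tcp_pos: [0.4913, 0.0488, 0.1915]
orientation: [2.845, -1.328, 0.0]
contact_force: [1.3, -5.3, 7.6]
grip_width: 0.0476
gripper_force: 52.8
```

```bash
python3 - <<'E'
from st import *
o,m=st()
a=cv2.imread("pics/side0.png")[170:290,270:430];b=r.grab_frame("side")[170:290,270:430]
cv2.imwrite("pics/s6.png",np.hstack([cv2.resize(x,(400,300),interpolation=cv2.INTER_CUBIC) for x in(a,b)]))
E
```

```text
t 13.82 tcp [0.4913 0.0488 0.1915] yaw -0.8731 z [-0.    -0.002 -1.   ] F [ 1.3 -5.3  7.6] M [-1.57 -0.03  0.09] w 0.0476 gf 52.75737762451172 j7 -2.77
```

View pics/s6.png

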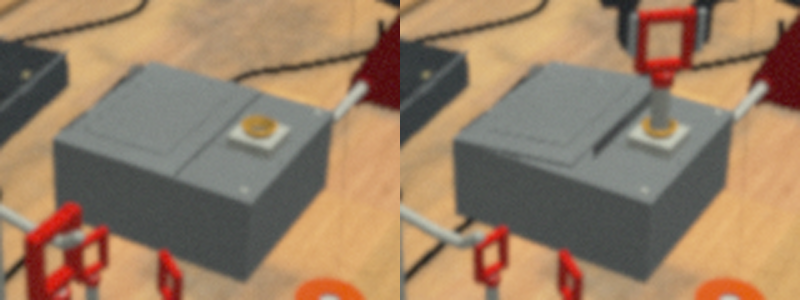

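The right-hand image shows the lid raised, with its front edge standing open, and the key upright in the lock. Releasing now.

Emit:
{"method": "step_arm", "body": {
  "moves": [
    {"rx": 0, "ry": 0, "rz": 0, "dx": 0, "dy": 0, "dz": -0.3, "gripper": -1},
    {"rx": 0, "ry": 0, "rz": 0, "dx": 0, "dy": 0, "dz": 0, "gripper": 1},
    {"rx": 0, "ry": 0, "rz": 0, "dx": 0, "dy": 0, "dz": 0, "gripper": 1},
    {"rx": 0, "ry": 0, "rz": 0, "dx": 0, "dy": 0, "dz": 0, "gripper": 1},
    {"rx": 0, "ry": 0, "rz": 0, "dx": 0, "dy": 0, "dz": 0, "gripper": 1},
    {"rx": 0, "ry": 0, "rz": 0, "dx": 0, "dy": 0, "dz": 0, "gripper": 1},
    {"rx": 0, "ry": 0, "rz": 0, "dx": 0, "dy": 0, "dz": -10, "gripper": 1},
    {"rx": 0, "ry": 0, "rz": 0, "dx": 0, "dy": 0, "dz": -25, "gripper": 1},
    {"rx": 0, "ry": 0, "rz": 0, "dx": 0, "dy": 0, "dz": -40, "gripper": 1},
    {"rx": 0, "ry": 0, "rz": 0, "dx": 0, "dy": 0, "dz": -25, "gripper": 1},
    {"rx": 0, "ry": 0, "rz": 0, "dx": 0, "dy": 0, "dz": 0, "gripper": 1},
    {"rx": 0, "ry": 0, "rz": 0, "dx": 0, "dy": 0, "dz": 0, "gripper": 1}
  ]
}}

```text
clock: 15.38
tcp_pos: [0.491, 0.0497, 0.291]
orientation: [2.846, -1.33, -0.001]
contact_force: [-0.3, -0.7, -0.0]
grip_width: 0.0856
gripper_force: 0.0
```

```bash
python3 - <<'E'
from st import *
o,m=st()
b=r.grab_frame("side")[170:290,270:430]
cv2.imwrite("pics/s7.png",cv2.resize(b,(800,600),interpolation=cv2.INTER_CUBIC))
E
```

```text
t 15.38 tcp [0.491  0.0497 0.291 ] yaw -0.8742 z [-0.001 -0.    -1.   ] F [-0.3 -0.7 -0. ] M [ 0.04  0.05 -0.04] w 0.0856 gf 0.0 j7 -2.73
```

View pics/s7.png

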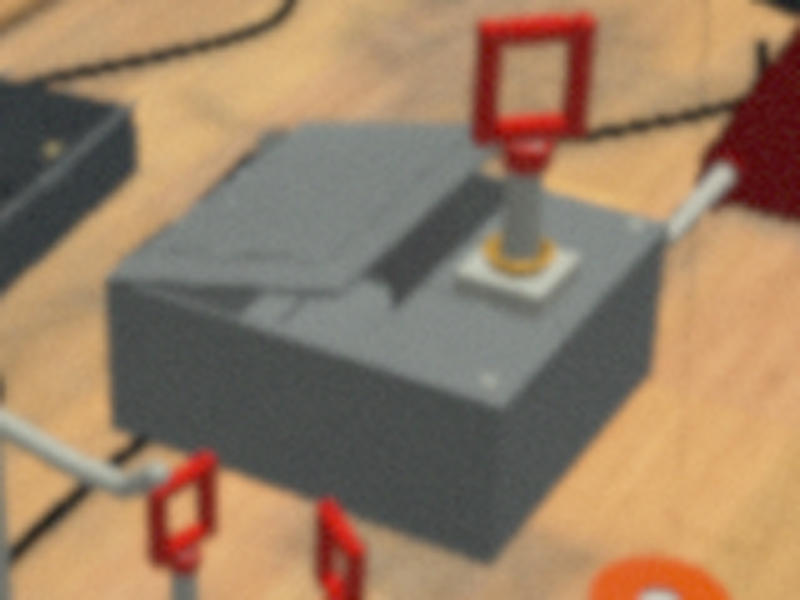

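The lid is fully up and the key stands free and upright in the lock.

```bash
python3 -c "
from bench import r
print(r.hand_in())"
```

```text
the job is handed in; nothing more can be done
None
```

The job is handed in, though no verdict came back: the last picture showed the lid sprung up and the key standing upright and released in the lock, and the arm did not touch the mug, reel or tape.

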